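Close and latch the bench filter press

TASK

The small filter press on the bench is loaded but open. Push its moving end plate along the rods until you feel it bear on the filter pack, fold the latch's wire loop forward so that its cross-bar drops behind the hook on the plate, then push the latch lever over and down past centre until it lies closed with the pack squeezed. Work by feel: never push on any part of the press with more than about 30 N, and do not knock the beaker and the vial beside it.

Things in the scene. Friction and masses are not known exactly. Their poses are not given: they have to be found in the camera images.
- cell: the filter press, bolted down: aluminium base 90 x 210 x 12 mm. Origin: base centre on the worktop; x across it, y along the guide rods from the latch to the moving plate, z up. Along y (mm): fixed block -60 to -20, top z 66; filter pack -20 to 10 (up to 5 more), top z 68; plate beyond. A rod bracket at y 96 to 103 is 44 high: keep fingertips behind the plate above z 46
- pad (a joint): squeeze of the pressure pad (black rubber disc, 36 across, on the plate's inner face), m: 0 = free, grows by 0.025 mm per N that the plate bears on the filter pack (white frames with black gaskets, 66 wide, 55 high)
- plate (a joint): slide of the moving end plate (74 wide, 24 thick, z 14 to 75) along the guide rods, m, grows toward +y as it opens (0.022 to 0.040 at the start). Friction about 3 N. It first bears on the pack between 0.000 and 0.005, as the number of sheets in the pack has it: feel for it. Latching draws it 1.5 to 5 mm further
- plate_push (a point): centre of the upper part of the plate's outer (+y) face, z 62: the place to push it toward -y. The black knob of the pad's screw sits lower on this face (z 23 to 43)
- keeper_seat (a point): seat of the loop's cross-bar on the keeper: a steel hook, 19 wide in x, on top of the plate, whose lip overhangs 4 mm toward +y with its underside at z 83, its top at z 88; the seat is the bar's centre when it lies on the plate's top against the hook's +y face under the lip (z 77.5)
- lever_pivot (a point): the lever's pivot axis (along the cell's x), y -30, z 80 in the cell's frame
- lever (a joint): lever angle, rad: 0 = open on its forward stop (80 deg above +y), grows as it is thrown back and down toward -y; dead centre at about 1.55, then it snaps by itself to the closed stop at 1.745, lying level. With a slack loop it falls by its weight once well past upright. Hooked, it runs free to 0.5 to 0.95, then takes 3 to 14 N at the grip, most near 1.05
- lever_grip (a point): point on the centre line of the lever's black sleeve (16 wide, 12 thick), 68 mm from the pivot; the sleeve runs from 32 to 80 mm from the pivot. A good place to push
- loop (a joint): angle of the wire loop about its pin on the lever, rad: 0 = thrown back (35 deg behind the lever), grows as it folds forward; with the lever on its forward stop it is upright at 0.44 and lies hooked at about 2.27. It turns freely and falls by its weight either way from upright
- loop_bar (a point): centre of the loop's cross-bar: 5 mm steel wire along the cell's x, 35 long over the legs, 71.5 mm from its pin, which sits on the lever 16 mm from the lever's pivot. With the lever on its forward stop the bar clears the lip only while joint plate is below about 0.006; otherwise it lands on the lip (z 90.5) or in front of it
- beaker_250: glass beaker, 74 across, 90 high, behind the press; origin at its foot's centre
- petri_0: petri dish with lid, 89 across, 16 high, behind the press; origin at its foot's centre
- tweezers: steel tweezers, 130 long, lying in front of the press; origin under their middle
- vial_1: small clear vial with white cap, 23 across, 54 high, in front of the press; origin at its foot's centre

How it is judged (in metres and radians):
On the way, in this order (a step that is already met when the one before it is completed fails the run):
1. the moving plate is pushed up until it bears on the filter pack (value of joint pad above 5e-05 m), for 0.1 s.
2. the loop's bar lies behind the keeper's lip while the lever still stands open (y of loop_bar in the frame of keeper_seat between -0.0025 and 0.014 m and z of loop_bar in the frame of keeper_seat between -0.006 and 0.0045 m and value of joint lever below 0.6 rad), for 0.2 s.
3. the lever is thrown past centre to its closed stop with the bar on the keeper and the pack squeezed (value of joint lever above 1.7 rad and y of loop_bar in the frame of keeper_seat between -0.0045 and 0.0035 m and z of loop_bar in the frame of keeper_seat between -0.006 and 0.0045 m and value of joint pad above 0.0006 m), for 0.2 s.
At the end, for the whole second after the job is handed in: the lever lies closed (joint over 1.70), the loop's bar sits on the keeper under its lip (-4.5 to 3.5 mm along y, less than 4.5 mm high), and the plate is at rest with its pad squeezed by over 0.6 mm (all of step 3 and linear speed of plate below 0.005 m/s); the robot touches nothing.
It fails at once if the robot presses on any part of the press with more than 30 N (contact force between any of the arm, the fingers and cell above 30 N).
It fails at once if the beaker or the vial beside the press is pushed more than 15 mm or tipped (distance of any of beaker_250, vial_1 from where it was at the start of the episode above 0.015 m or angle between any of beaker_250, vial_1's own z axis and vertical above 0.3 rad).
It also fails if it takes over 64 s, if anything falls off the work surface, if the arm or the gripper's body presses on something with over 40 N, if the wrist force passes 120 N, or if a joint passes its speed limit or range.

ROBOT

A 6-joint arm with a two-finger parallel gripper is mounted at the origin on a cart in front of the work surface, level with it; the furniture and walls round the work are solid. World frame = base frame: x ahead of the robot, y to its left, z up, the work surface at z = 0. Lengths are in mm, angles in rad, forces in N, time in s.
With the tool pointing down it reaches from about 300 to 775 mm from the base axis. Payload 14.6 kg.
Tool frame: the origin (TCP) lies between the finger pads; the fingertips stand manip.tip_reach ahead of it and the grasp point (between the pads) lies 5 mm behind it (manip.tip_reach is the distance from the TCP to the fingertips, in mm); z points along the fingers, y is the line along which they close (so a half turn about z gives the same grasp; the last joint's range is limited). The gripper opens to 94 mm and grips with 3 to 60 N. Pads are 16 mm wide; open, the fingers measure 119 mm over their backs; the gripper's body (75 mm by 177 mm) begins 78 mm behind the grasp point.
Start: joints at [-1.231, 0.3, 1.521, -0, 1.321, -0.067], TCP at [217.612, -505.108, 183.746] pointing down, gripper open.
Joint ranges: [-3.03, 3.03], [-0.79, 2.21], [0.23, 2.52], [-1.04, 4.18], [0, 3.07], [-2.55, 2.55]. Speed limits (rad/s): [2.22, 2.22, 2.57, 3.14, 3.14, 3.14].

INTERFACE

Orientations are given as [roll, pitch, yaw] about the fixed x, y, z axes, in that order (R = Rz(yaw) Ry(pitch) Rx(roll)).
In Python, from cell import manip gives the robot as it stands. The module is installed in compiled form; this text tells all that it offers.
- The arm moves only by the shell command python3 -m creep 'ROWS' [FORCE]. ROWS is JSON, a list of rows, each a list of 3 entries, a list of its own where there are three numbers: the opening, from -1 (shut) to 1 (fully open), then the shift along the tool's x, y, z in cm, then the turn about the tool's z in units of 5 degrees (1.0 is 5 degrees). In form: [[grip, [tx, ty, tz], roll], ...]. A call has 1 to 12 rows; each row is the pose to reach, as a shift and turn from the pose commanded when the call began, along the tool's axes at that moment; what a row does not reach only later rows make up. A row lasts 1/10 s, in which the tool goes at most 50 mm and 8.59 degrees, less where a joint would pass 70% of its speed; a pose out of reach is approached as far as the arm can. A call with a gripper value outside its range is refused whole. The fingers move at their own pace and stop on an object; FORCE is the grip in N (left out, the last holds). Time passes only in rows, so rows that repeat a pose let the fingers close. It gives the time, the measured TCP pose, the force, the opening and the grip force at its end, in the units of the state.
- manip.read_state(): the state, without advancing time (a new reading comes with each control period).
- manip.camera(name): name is "side" or "top" or "wrist"; returns the picture (480x640x3 uint8, red, green, blue); there is no depth.
- manip.camera_params(name): a dict with "fovy" (degrees; the focal length in pixels is half the picture's height over the tangent of half this angle, whatever the lens; pixels are square), "cx", "cy" (the principal point, pixels), "k1" (the pictures are not rectified: a ray, as slopes to the right and down, at radius r is drawn at 1 + k1 r^2 times it, then the intrinsics apply), "origin" and "attitude" of the camera in the world. Camera axes: x right, y down, z forward; pixel columns grow to the right and rows downward; lengths in mm; the calibration is good to about 2 mm. A picture is of the moment at which its call begins: read the wrist's pose just before it. camera_params takes no time and is no camera call; for the wrist camera it gives the pose at the moment of the call.
- manip.sign_off(): hands the job in; it is judged then, once.
The state is a dict: "clock": time; "joints": joint angles; "qd": joint speeds; "effort": joint torques, N m; "eef_pos": TCP position; "eef_rot": TCP orientation; "wrist_force": force on the tool from outside, world axes, zero at the start; "moment": the same for the moment, N m; "finger_gap": finger opening in mm; "finger_force": force on a finger pad.
Only numpy, scipy, OpenCV 4.12 (cv2) and the standard library are available. Lean on these libraries where they do the work, as an engineer would, in place of code of your own. Each camera call takes 0.05 s, during which the arm holds its last target. There are 200 camera calls.

## Working session

There is one attempt and no reset: what is moved stays moved. The work goes in short steps, Python scripts to look and compute and a shell command to move; the robot and the scene stay as the last step left them, time stands still between calls to the robot, and variables do not carry over. Pictures are saved under pics/ and viewed, at most 10 in all, crops included, and the job is handed in when it is done.

```bash
ls; mkdir -p pics; python3 - <<'E'
from cell import manip
import cv2
print(manip.read_state(), manip.tip_reach)
for n in ("top","side"):
    p=manip.camera_params(n);print(n,p)
    cv2.imwrite(f"pics/{n}0.png",manip.camera(n)[:,:,::-1])
print(manip.camera_params("wrist"))
E
```

```text
pics
{'clock': 0.0, 'joints': array([-1.23060710e+00,  3.00463135e-01,  1.52156937e+00, -1.44936586e-05,
        1.32071030e+00, -6.65971935e-02]), 'qd': array([-9.13612763e-05, -2.73385251e-04, -1.01053704e-04,  1.00611080e-03,
       -1.76965219e-03, -9.11773351e-04]), 'effort': array([-3.93459632e-04, -5.31806946e+01, -3.52746499e+01,  7.08376430e-02,
        2.43258476e-02, -9.62651211e-05]), 'eef_pos': array([ 217.51230011, -504.85027676,  183.19567351]), 'eef_rot': array([-3.14044413e+00, -6.25321587e-05,  4.06789981e-01]), 'wrist_force': array([ 0.31621289, -0.06613549, -0.38595245]), 'moment': array([0.04105456, 0.01259219, 0.0323476 ]), 'finger_force': 0.0, 'finger_gap': 94.09238321206793} 14.0
top {'fovy': 42.2046004081247, 'cx': 317.33915389309226, 'cy': 247.41634530611523, 'k1': -0.03656166893636574, 'origin': array([ 408.85722593,    6.52381515, 1046.64988688]), 'attitude': array([-3.05547072,  0.00408033, -1.58679029])}
side {'fovy': 53.25598719362532, 'cx': 311.9402975422632, 'cy': 243.72357769967007, 'k1': -0.09399435642120242, 'origin': array([ 495.92981598, -700.21933282,  554.68731028]), 'attitude': array([-2.10075308,  0.01823652, -0.0248506 ])}
{'fovy': 61.46604442821193, 'cx': 317.6585692254301, 'cy': 238.37186774917035, 'k1': -0.05727421486567932, 'origin': array([ 287.44970301, -475.15088954,  385.03865758]), 'attitude': array([ 2.87324654e+00,  3.28012000e-05, -1.16343502e+00])}
```

View pics/top0.png

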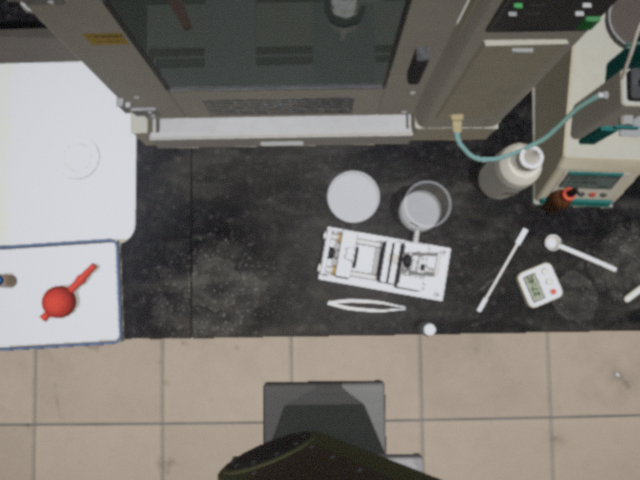

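View pics/side0.png

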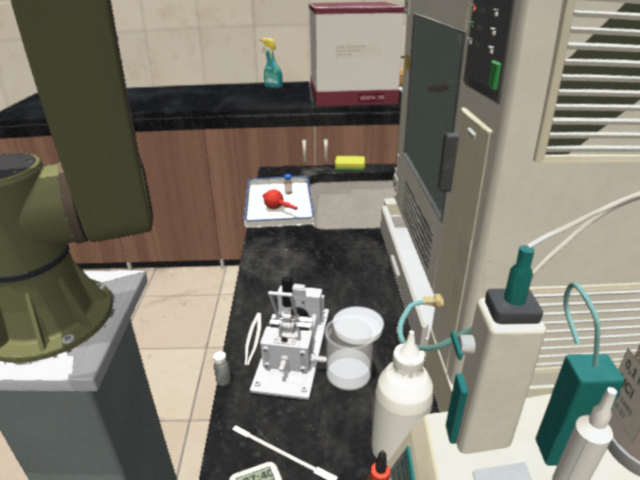

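The top view shows the press at about (383,263), its long axis nearly along world y. The beaker is behind it at (424,205), the vial at (429,329) and the tweezers at (366,305). I'll enlarge both views.

```bash
python3 - <<'E'
import cv2,numpy as np
t=cv2.imread('pics/top0.png')[215:345,310:460];s=cv2.imread('pics/side0.png')[270:405,205:395]
a=cv2.resize(t,(600,520),interpolation=cv2.INTER_CUBIC)
a=cv2.resize(t,None,fx=4,fy=4,interpolation=cv2.INTER_CUBIC);b=cv2.resize(s,None,fx=4,fy=4,interpolation=cv2.INTER_CUBIC)
cv2.imwrite('pics/top0c.png',a);cv2.imwrite('pics/side0c.png',b)
E
```

```text
(no output)
```

View pics/top0c.png

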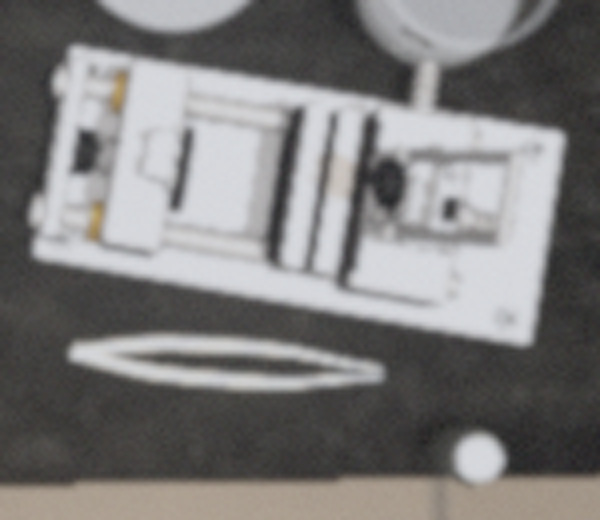

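View pics/side0c.png

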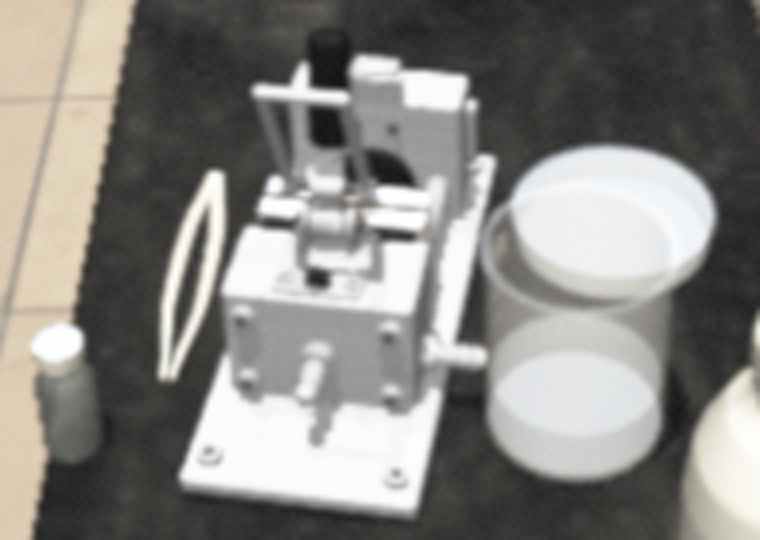

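The enlarged views show the rod bracket and plate (with the hook at about (165,155)) at the left of the top crop. The lever sleeve is at (387,180) and the loop is thrown back at (410–510,150–240). So cell +y runs to image left, which is world +y. Next I'll work out the base pose.

```bash
cat > h.py <<'E'
import numpy as np, cv2
from cell import manip
from scipy.spatial.transform import Rotation as R
def ray(n,uv,p=None):
    p=p or manip.camera_params(n); f=240/np.tan(np.radians(p['fovy']/2))
    K=np.array([[f,0,p['cx']],[0,f,p['cy']],[0,0,1]])
    m=cv2.undistortPoints(np.float64(uv).reshape(-1,1,2),K,np.array([p['k1'],0,0,0.]))[:,0]
    d=np.c_[m,np.ones(len(m))]@R.from_euler('xyz',p['attitude']).as_matrix().T
    return np.array(p['origin']),d
def plane(n,uv,z,p=None):
    o,d=ray(n,uv,p); return o+d*((z-o[2])/d[:,2])[:,None]
def tri(rays):
    A=0;b=0
    for o,d in rays:
        d=d/np.linalg.norm(d);P=np.eye(3)-np.outer(d,d);A=A+P;b=b+P@o
    return np.linalg.solve(A,b)
def project(n,X,p=None):
    p=p or manip.camera_params(n); f=240/np.tan(np.radians(p['fovy']/2))
    c=(np.atleast_2d(X)-p['origin'])@R.from_euler('xyz',p['attitude']).as_matrix()
    m=c[:,:2]/c[:,2:]; return m*(1+p['k1']*(m**2).sum(1,keepdims=True))*f+[p['cx'],p['cy']]
E
python3 - <<'E'
from h import *
uv=np.array([[75,45],[566,133],[532,345],[35,260]])/4+[309.6,214.6]
P=plane('top',uv,12);print(P.round(1))
print([np.linalg.norm(P[i]-P[(i+1)%4]).round(1) for i in range(4)], P.mean(0))
d=(P[0]+P[3]-P[1]-P[2])[:2];print('cell y dir deg',np.degrees(np.arctan2(d[1],d[0])))
for nm,q in [('vial cap',[[479,458]]),('beaker foot',[[(455)/4*1,0]])][:1]:
    print(nm,plane('top',np.array(q)/4+[309.6,214.6],54))
print('beaker rim',plane('top',[[428,204]],90))
E
```

```text
[[ 534.2   -9.7   12. ]
 [ 493.9 -214.2   12. ]
 [ 405.9 -197.1   12. ]
 [ 444.5    8.5   12. ]]
[np.float64(208.4), np.float64(89.6), np.float64(209.2), np.float64(91.5)] [ 469.60862695 -103.11173383   12.        ]
cell y dir deg 79.09846009304376
vial cap [[ 361.70621133 -166.32726774   54.        ]]
beaker rim [[ 556.41646979 -163.95847772   90.        ]]
```

```bash
python3 -m creep '[[-1,[0,0,-5],0],[-1,[4,-2.4,-7.7],-1.5],[-1,[8,-5,-7.7],-3],[-1,[12.5,-7.7,-7.7],-4.5],[-1,[17,-10.5,-7.7],-6],[-1,[21.5,-13.2,-7.7],-7.5],[-1,[26,-16,-7.7],-9],[-1,[30.5,-18.7,-7.7],-10.5],[-1,[35.7,-21.9,-7.7],-11.16],[-1,[35.7,-21.9,-7.7],-11.16],[-1,[35.7,-21.9,-7.7],-11.16],[-1,[35.7,-21.9,-7.7],-11.16]]' 10
cat > shot.py <<'E'
import sys,pickle; from h import *
n=sys.argv[1]; p=manip.camera_params('wrist'); im=manip.camera('wrist')
pickle.dump(p,open(f'pics/{n}.pkl','wb')); cv2.imwrite(f'pics/{n}.png',im[:,:,::-1])
s=manip.read_state(); print(s['clock'],s['eef_pos'],s['eef_rot'],s['wrist_force'],p['origin'])
E
python3 shot.py w1
```

```text
clock: 1.3
eef_pos: [458.7, -162.6, 260.5]
eef_rot: [-3.141, 0.0, 1.382]
wrist_force: [-0.6, 0.3, 0.0]
finger_gap: 2.0
finger_force: 0.0
1.35 [ 458.47823391 -163.16972483  260.56500067] [-3.14113442e+00  1.00707123e-04  1.38049897e+00] [ 0.39032289 -1.47832687  0.89566318] [472.64082482 -87.67486612 462.22208592]
```

View pics/w1.png

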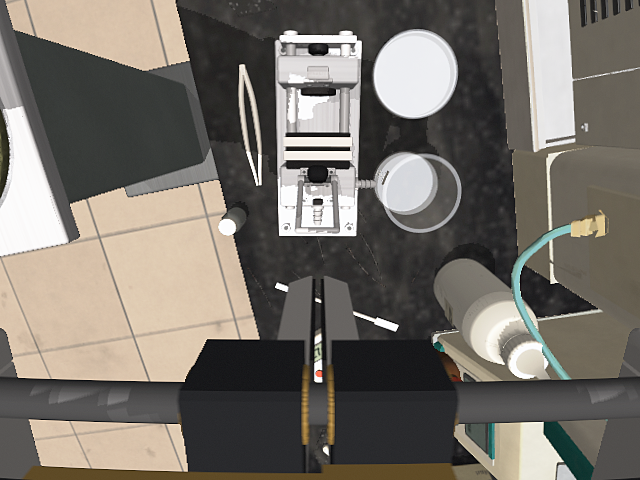

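The wrist view shows the base between columns 277–361 and rows 38–236. The plate is at rows 57–85 with its hook at (318,72), and the loop bar is near (319,232). I'll take a second wrist view 80 mm further along the press and triangulate the key features.

```bash
python3 -m creep '[[-1,[4,0,0],0],[-1,[8,0,0],0],[-1,[8,0,0],0],[-1,[8,0,0],0]]' 10
python3 shot.py w2; python3 - <<'E'
from h import *
import pickle
for n,r in (('w1',(25,250,262,377)),):pass
p=pickle.load(open('pics/w2.pkl','rb'))
a=cv2.imread('pics/w1.png')[25:245,265:375]; 
Y=np.array([[469.6,-103.1,12.]]);c=project('wrist',Y,p)[0].astype(int);print(c)
b=cv2.imread('pics/w2.png')[max(0,c[1]-115):c[1]+115,c[0]-55:c[0]+60]; print('b off',c[0]-55,max(0,c[1]-115))
A=cv2.resize(a,None,fx=2.7,fy=2.7,interpolation=cv2.INTER_CUBIC);B=cv2.resize(b,None,fx=2.6,fy=2.6,interpolation=cv2.INTER_CUBIC)
o=np.zeros((600,640,3),np.uint8);o[:A.shape[0],:A.shape[1]]=A;o[:B.shape[0],320:320+B.shape[1]]=B
cv2.imwrite('pics/w12.png',o)
E
```

```text
clock: 1.75
eef_pos: [473.7, -84.8, 260.8]
eef_rot: [3.142, 0.0, 1.381]
wrist_force: [-0.3, 0.1, 1.5]
finger_gap: 0.3
finger_force: 0.0
1.8 [473.64661692 -85.28612665 260.77564639] [3.14156207e+00 2.28156576e-04 1.37971053e+00] [ 0.66374705 -0.6910911  -0.27784067] [487.53834014  -9.81524822 462.55713395]
[317 213]
b off 262 98
```

View pics/w12.png

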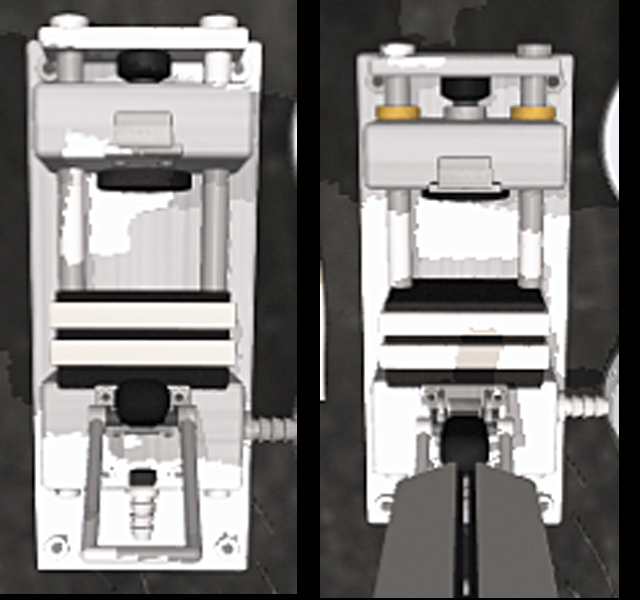

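The w1 half shows the hook at (115–172,112–146), the plate's outer top edge at row 85 and the loop bar at row 553. The w2 half shows the hook at (438–491,158–188) and the outer top edge at row 122.

```bash
python3 - <<'E'
from h import *
import pickle
p1,p2=[pickle.load(open(f'pics/w{i}.pkl','rb')) for i in (1,2)]
f1=lambda q:np.array(q,float).reshape(-1,2)/2.7+[264.7,24.7]
f2=lambda q:(np.array(q,float).reshape(-1,2)-[320,0])/2.6+[261.7,97.7]
P1=plane('w',f1([[28,42],[262,42],[247,570],[38,570]]),12,p1);P2=plane('w',f2([[358,55],[573,55],[562,523],[364,523]]),12,p2)
print(P1.round(1),P2.round(1),sep='\n')
for P in(P1,P2):
    d=(P[0]+P[1]-P[2]-P[3])[:2];print('centre',P.mean(0).round(1),'yaw',np.degrees(np.arctan2(d[1],d[0]))-90,np.linalg.norm(d)/2,np.linalg.norm(P[0]-P[1]))
c=P1.mean(0)[:2];th=np.radians(-10.9)
ex=np.array([np.cos(th),np.sin(th)]);ey=np.array([-np.sin(th),np.cos(th)])
def cell(X):return np.r_[(X[:2]-c)@ex,(X[:2]-c)@ey,X[2]].round(1)
for nm,a,b in [('hook far',(143.5,112),(464.5,158)),('plate outer top edge',(147,85),(466,122)),('lever top',(143,378),(466,417))]:
    (o,d),(o2,d2)=ray('w',f1(a),p1),ray('w',f2(b),p2)
    print(nm,cell(tri([(o,d[0]),(o2,d2[0])])))
print('bar at z160',cell(plane('w',f1((142,553)),160.6,p1)[0]))
print('plate edge at z75 ->',cell(plane('w',f1((147,85)),75,p1)[0]),cell(plane('w',f2((466,122)),75,p2)[0]))
print('hook at z88',cell(plane('w',f1((143.5,112)),88,p1)[0]),cell(plane('w',f2((464.5,158)),88,p2)[0]))
print('bracket top z44',cell(plane('w',f1((147,28)),44,p1)[0]),cell(plane('w',f2((466,58)),44,p2)[0]))
print('tcp',cell(np.array([473.65,-85.29,260.8])))
E
```

```text
[[ 445.4    7.3   12. ]
 [ 533.4   -9.4   12. ]
 [ 493.2 -214.7   12. ]
 [ 405.3 -197.9   12. ]]
[[ 445.4    7.7   12. ]
 [ 532.8   -9.1   12. ]
 [ 493.8 -214.7   12. ]
 [ 403.3 -197.4   12. ]]
centre [ 469.3 -103.7   12. ] yaw -11.069442441645407 209.13183735676085 89.49571581980727
centre [ 468.8 -103.4   12. ] yaw -11.179175693858781 209.31281213107187 88.98206406754932
hook far [-0.2 68.3 89.3]
plate outer top edge [ 0.6 79.8 68.4]
lever top [ 1.000e-01 -1.260e+01  1.335e+02]
bar at z160 [ -0.3 -59.6 160.6]
plate edge at z75 -> [ 1.  78.7 75. ] [ 0.2 80.1 75. ]
hook at z88 [-0.1 68.5 88. ] [-0.4 68.2 88. ]
bracket top z44 [  1.  102.8  44. ] [1.00e-01 1.03e+02 4.40e+01]
tcp [  0.8  18.9 260.8]
```

Cell centre is (469.3,-103.6) mm with a yaw of -11°. The plate's outer face is at cell y≈79.5 and the hook's lip edge is at 68.3, z 89. I'm moving in behind the plate.

```bash
cat > chk.py <<'E'
import sys; from h import *
s=manip.read_state(); th=np.radians(-11.0); M=np.array([[np.cos(th),np.sin(th),0],[-np.sin(th),np.cos(th),0],[0,0,1]])
q=M@(s['eef_pos']-[469.3,-103.6,0]); F=M@s['wrist_force']
print('t %.2f'%s['clock'],'cell tcp',q.round(2),'F',F.round(1),flush=True)
sys.exit(np.linalg.norm(F)>float(sys.argv[1]))
E
python3 -m creep '[[-1,[4,-0.1,0],0],[-1,[7.3,-0.1,0],0],[-1,[7.3,-0.1,4],0],[-1,[7.3,-0.1,9],0],[-1,[7.3,-0.1,14],0],[-1,[7.3,-0.1,17.5],0],[-1,[7.3,-0.1,19.1],0],[-1,[7.3,-0.1,19.1],0],[-1,[7.3,-0.1,19.1],0]]' >/dev/null; python3 chk.py 8 &&
python3 -m creep '[[-1,[-0.1,0,0],0],[-1,[-0.2,0,0],0],[-1,[-0.3,0,0],0],[-1,[-0.4,0,0],0],[-1,[-0.5,0,0],0],[-1,[-0.6,0,0],0],[-1,[-0.7,0,0],0],[-1,[-0.8,0,0],0]]' >/dev/null; python3 chk.py 8
```

```text
t 2.70 cell tcp [ 0.23 91.96 70.44] F [ 0.5 -0.4  0.4]
t 2.70 cell tcp [ 0.23 91.96 70.44] F [ 0.5 -0.4  0.4]False
False
```

```bash
sed -i 's/sys.exit(\(.*\))$/sys.exit(int(\1))/' chk.py
python3 -m creep '[[-1,[-0.1,0,0],0],[-1,[-0.2,0,0],0],[-1,[-0.3,0,0],0],[-1,[-0.4,0,0],0],[-1,[-0.5,0,0],0],[-1,[-0.6,0,0],0],[-1,[-0.7,0,0],0],[-1,[-0.8,0,0],0],[-1,[-0.8,0,0],0]]' >/dev/null; python3 chk.py 9 &&
python3 -m creep '[[-1,[-0.1,0,0],0],[-1,[-0.2,0,0],0],[-1,[-0.3,0,0],0],[-1,[-0.4,0,0],0],[-1,[-0.5,0,0],0],[-1,[-0.6,0,0],0],[-1,[-0.6,0,0],0]]' >/dev/null; python3 chk.py 9 &&
python3 -m creep '[[-1,[-0.1,0,0],0],[-1,[-0.2,0,0],0],[-1,[-0.3,0,0],0],[-1,[-0.4,0,0],0],[-1,[-0.5,0,0],0],[-1,[-0.5,0,0],0]]' >/dev/null; python3 chk.py 9
```

```text
t 3.60 cell tcp [-0.27 84.86 69.74] F [-1.  -0.9  0.7]
t 4.30 cell tcp [-0.25 78.87 69.76] F [ 0.2 -0.   0.7]
t 4.90 cell tcp [-0.26 73.84 69.74] F [-0.6 -1.2 -0.2]
```

```bash
python3 shot.py w3; python3 -c "
import cv2
s=cv2.cvtColor(__import__('cell').manip.camera('side'),cv2.COLOR_RGB2BGR)[260:405,205:395]
w=cv2.imread('pics/w3.png')
o=cv2.resize(w,(400,300));s=cv2.resize(s,(400,305));import numpy as np
cv2.imwrite('pics/v3.png',np.hstack([o,s[:300]]))"
```

```text
4.95 [483.15379355 -30.98675682  69.76863966] [ 3.14158075e+00 -3.49220233e-05  1.38055778e+00] [ 0.29349683  0.16158471 -0.14897847] [497.0187401   43.85909368 271.53159233]
```

View pics/v3.png

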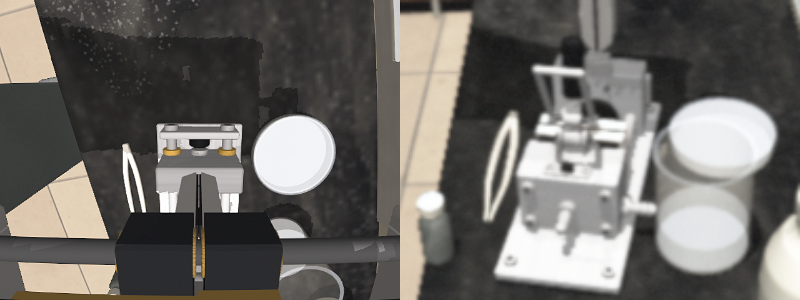

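In the wrist half the bracket is at rows 125–137, the plate at rows 153–190 and the fingertips at (200,172). Whether the plate has moved isn't clear, so I'll check it by numbers.

```bash
python3 - <<'E'
from h import *
import pickle
p=pickle.load(open('pics/w3.pkl','rb'));th=np.radians(-11)
W=lambda x,y,z:[469.3+x*np.cos(th)-y*np.sin(th),-103.6+x*np.sin(th)+y*np.cos(th),z]
for nm,q in {'tip front':(0,66,56),'tip back':(0,82,56),'edge79':(-37,79,75),'edge66':(-37,66,75),'inner42':(-37,42,75),'inner55':(-37,55,75),'bot79':(-37,79,14),'bracket':(0,100,44)}.items(): print(nm,(project('w',W(*q),p)[0]/1.6).round(0))
im=cv2.imread('pics/w3.png'); g=cv2.cvtColor(im,cv2.COLOR_BGR2GRAY)
print(list(enumerate(g[225:320,262:268].mean(1).astype(int),225)))
cv2.imwrite('pics/v3b.png',cv2.resize(im[180:330,230:410],None,fx=3.6,fy=3.6,interpolation=cv2.INTER_CUBIC))
E
```

```text
tip front [199. 175.]
tip back [200. 158.]
edge79 [155. 169.]
edge66 [156. 183.]
inner42 [157. 209.]
inner55 [156. 195.]
bot79 [164. 149.]
bracket [200. 136.]
[(225, np.int64(195)), (226, np.int64(194)), (227, np.int64(193)), (228, np.int64(198)), (229, np.int64(197)), (230, np.int64(196)), (231, np.int64(196)), (232, np.int64(196)), (233, np.int64(197)), (234, np.int64(198)), (235, np.int64(171)), (236, np.int64(98)), (237, np.int64(93)), (238, np.int64(93)), (239, np.int64(91)), (240, np.int64(114)), (241, np.int64(154)), (242, np.int64(157)), (243, np.int64(155)), (244, np.int64(157)), (245, np.int64(158)), (246, np.int64(156)), (247, np.int64(151)), (248, np.int64(116)), (249, np.int64(96)), (250, np.int64(100)), (251, np.int64(98)), (252, np.int64(98)), (253, np.int64(100)), (254, np.int64(101)), (255, np.int64(103)), (256, np.int64(102)), (257, np.int64(103)), (258, np.int64(103)), (259, np.int64(102)), (260, np.int64(103)), (261, np.int64(102)), (262, np.int64(98)), (263, np.int64(103)), (264, np.int64(103)), (265, np.int64(100)), (266, np.int64(99)), (267, np.int64(101)), (26
[... 440 characters left out ...]
8, np.int64(193)), (289, np.int64(193)), (290, np.int64(191)), (291, np.int64(191)), (292, np.int64(190)), (293, np.int64(187)), (294, np.int64(183)), (295, np.int64(181)), (296, np.int64(181)), (297, np.int64(182)), (298, np.int64(183)), (299, np.int64(185)), (300, np.int64(185)), (301, np.int64(186)), (302, np.int64(185)), (303, np.int64(183)), (304, np.int64(183)), (305, np.int64(181)), (306, np.int64(193)), (307, np.int64(232)), (308, np.int64(251)), (309, np.int64(245)), (310, np.int64(254)), (311, np.int64(254)), (312, np.int64(253)), (313, np.int64(253)), (314, np.int64(253)), (315, np.int64(253)), (316, np.int64(253)), (317, np.int64(253)), (318, np.int64(253)), (319, np.int64(253))]
```

View pics/v3b.png

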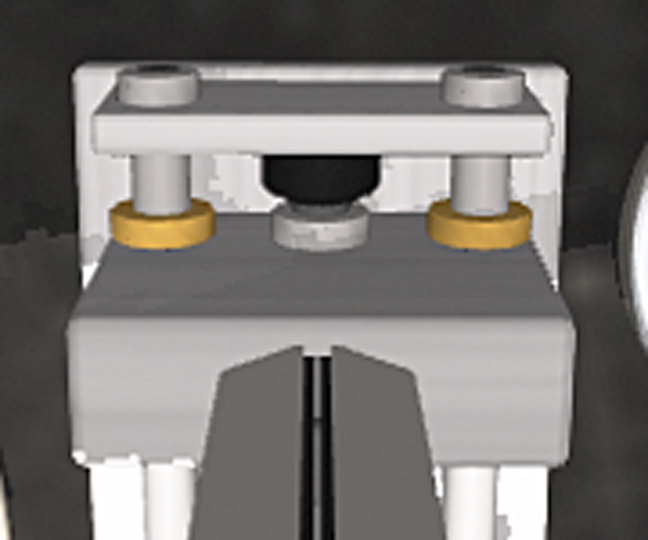

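The close view shows the plate's outer top edge still at y≈79, so the plate hasn't moved, while the fingertips appear over its top. I'll check the tip position with the side camera.

```bash
python3 - <<'E'
from h import *
th=np.radians(-11)
W=lambda x,y,z:[469.3+x*np.cos(th)-y*np.sin(th),-103.6+x*np.sin(th)+y*np.cos(th),z]
for nm,q in {'tip -12,66,56':(-12,66,56),'tip +12,66,56':(12,66,56),'plate in TL':(-37,55,75),'plate in TR':(37,55,75),'plate out TL':(-37,79,75),'plate out TR':(37,79,75),'f z90':(0,66,90),'hook':(0,64,88),'lever tip':(0,-16,159)}.items(): print(nm,project('side',W(*q))[0].round(0))
s=cv2.cvtColor(manip.camera('side'),cv2.COLOR_RGB2BGR)
c=s[225:345,240:360]
cv2.imwrite('pics/s4.png',cv2.resize(c,None,fx=5,fy=5,interpolation=cv2.INTER_CUBIC))
E
```

```text
tip -12,66,56 [293. 299.]
tip +12,66,56 [306. 300.]
plate in TL [276. 293.]
plate in TR [320. 297.]
plate out TL [280. 285.]
plate out TR [322. 288.]
f z90 [299. 284.]
hook [299. 285.]
lever tip [287. 277.]
```

View pics/s4.png

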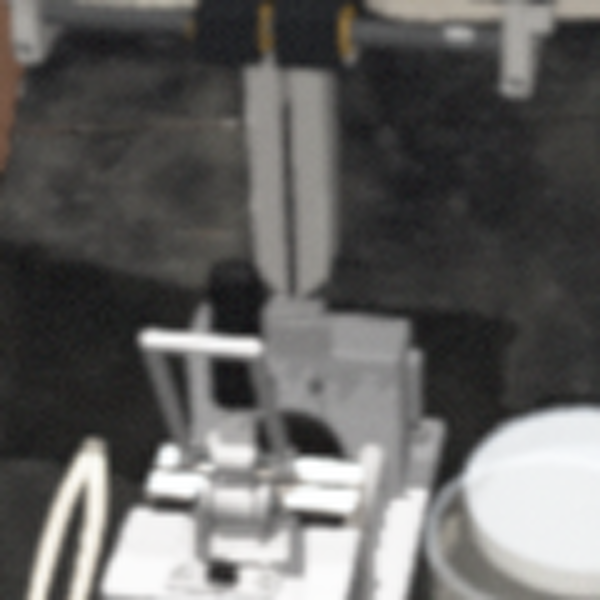

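In the side view the finger ends show at crop (295,295), which is image (299,284). That puts the tip at about z 80–85, higher than tip_reach suggests, so it is passing over the plate. I'll raise the tool and measure the tip by differencing two side pictures.

```bash
python3 -m creep '[[-1,[0,0,-4],0],[-1,[1,0,-8],0],[-1,[2,0,-10],0],[-1,[2,0,-10],0],[-1,[2,0,-10],0],[-1,[2,0,-10],0]]'; python3 chk.py 9
python3 - <<'E'
from cell import manip; import numpy as np
np.savez('pics/A.npz',s=manip.camera('side'),e=manip.read_state()['eef_pos'],w=manip.camera('wrist'))
E
python3 -m creep '[[-1,[0,0,-4],0],[-1,[0,0,-6],0],[-1,[0,0,-6],0],[-1,[0,0,-6],0]]'>/dev/null
python3 - <<'E'
from h import *
A=np.load('pics/A.npz');s2=manip.camera('side')
d=np.abs(A['s'].astype(int)-s2).sum(2)
e=A['e'];print(e)
for dz in (-14,-5,0,11,20): print(dz,project('side',e+[0,0,dz])[0].round(1))
c=int(project('side',e)[0][0]);r=int(project('side',e)[0][1])
for v in range(r-25,r+16): print(v,''.join('#' if x>60 else '.' for x in d[v,c-22:c+22]))
print(c-22)
E
```

```text
clock: 5.65
eef_pos: [486.3, -11.5, 168.3]
eef_rot: [-3.139, 0.0, 1.381]
wrist_force: [0.6, 0.4, -0.4]
finger_gap: 0.4
finger_force: 0.0
t 5.65 cell tcp [ -0.9   93.62 168.31] F [ 0.5  0.5 -0.4]
[486.29259719 -11.56239057 168.33607364]
-14 [300.3 242.5]
-5 [300.1 237.8]
0 [300.  235.1]
11 [299.8 229.3]
20 [299.6 224.4]
210 ..............#################.............
211 .............##################.............
212 .............##################.............
213 .............##################.............
214 ..............#################.............
215 ..............#################.............
216 ..............##################............
217 .............####..############.............
218 ..................#.###.....................
219 ....................###......#..............
220 ...................####.....##..............
221 ...................#####....................
222 ...................#####....................
223 ...................########.................
224 ..................#######...................
225 ....................###.................
[... 533 characters left out ...]
..........
237 ............................................
238 ............................................
239 ............................................
240 ............................................
241 ............................................
242 ............................................
243 ............................................
244 ............................................
245 ............................................
246 ............................................
247 ............................................
248 ............................................
249 ............................................
250 ............................................
277
```

```bash
python3 - <<'E'
from h import *
A=np.load('pics/A.npz');s2=manip.camera('side')
d=np.abs(A['s'].astype(int)-s2).sum(2)
print(manip.read_state()['eef_pos'])
for v in range(205,256,1): print(v,''.join('#' if x>60 else '+' if x>30 else '.' for x in d[v,280:322]),A['s'][v,300],s2[v,300],A['s'][v,296],s2[v,296])
g=cv2.cvtColor(A['w'],cv2.COLOR_RGB2GRAY)
for c in (302,308,330): print(c,g[235:300:3,c])
E
```

```text
[486.42510584 -11.40031883 228.21102295]
205 .........+##################.............. [143 141 137] [253 254 254] [117 115 112] [250 248 249]
206 .........+##################.............. [145 141 138] [253 254 254] [119 116 113] [231 198 199]
207 ..........##################.............. [144 142 138] [253 254 254] [121 119 116] [177 114 113]
208 ...........++###############.............. [144 141 136] [253 254 254] [122 122 119] [146  90  89]
209 ..........#####+############.............. [142 141 139] [253 254 254] [125 123 120] [176 152 153]
210 ..........+#################.............. [144 142 137] [253 254 254] [122 121 117] [240 238 239]
211 ..........##################.............. [142 140 136] [253 254 254] [123 121 118] [251 252 253]
212 ..........##################.............. [143 139 135] [253 254 254] [124 123 119] [253 253 254]
213 ..........##################.............. [144 141 138] [253 254 254] [125 124 120] [253 254 254]
214 ..........+#################.............. [140 139 136] [253 254 254] [127 124 121] [252 253 253]
215 ..........+##############
[... 3424 characters left out ...]
....... [53 50 53] [48 48 45] [56 55 54] [57 55 55]
252 .......................................... [63 63 60] [62 61 59] [63 63 61] [64 62 59]
253 .......................................... [70 69 66] [68 67 63] [68 68 64] [67 65 62]
254 .......................................... [70 68 67] [68 66 63] [73 71 67] [71 71 66]
255 .......................................... [71 70 68] [69 69 66] [74 74 70] [75 76 70]
302 [104 100 100  98 100 239 254 254 254 254 254 254 254 255 255  91 106 106
 106 105 105 105]
308 [105 104  99  99 100 238 254 254 254 211 255  96 255 253 156 106 105 104
 106 105 103 104]
330 [ 99  99 100  99  99 236 254 254 255 184 192  79 255 255 255 104 104 106
 106 105 105 105]
```

```bash
python3 - <<'E'
from h import *
import pickle
p=pickle.load(open('pics/w1.pkl','rb')); e1=np.array([458.48,-163.17,260.57])
A=np.load('pics/A.npz');e=A['e']
o1,d1=ray('w',[[306,278],[318,277]],p)
os,ds=ray('side',[[299.5,227.3]])
X=tri([(o1-e1+e,d1.mean(0)),(os,ds[0])]);th=np.radians(79)
r=X-e;print('tip-tcp tool x %.1f y %.1f z %.1f'%(r[0]*np.cos(th)+r[1]*np.sin(th),r[0]*np.sin(th)-r[1]*np.cos(th),-r[2]))
E
```

```text
tip-tcp tool x 4.5 y -2.3 z -12.2
```

By triangulation the real fingertips sit about 12 mm above the reported TCP, not 14 mm below it, and the body is shifted by the same amount. I'll work with tip z = TCP z + 12 and descend again behind the plate.

```bash
python3 -m creep '[[-1,[0.1,0,5],0],[-1,[0.1,0,10],0],[-1,[0.1,0,14],0],[-1,[0.1,0,15.5],0],[-1,[0.1,0,16],0],[-1,[0.1,0,16.4],0],[-1,[0.1,0,16.8],0],[-1,[0.1,0,17.2],0],[-1,[0.1,0,17.6],0],[-1,[0.1,0,18],0],[-1,[0.1,0,18.3],0],[-1,[0.1,0,18.3],0]]' >/dev/null; python3 chk.py 7 &&
python3 -m creep '[[-1,[-0.1,0.05,0],0],[-1,[-0.2,0.05,0],0],[-1,[-0.3,0.05,0],0],[-1,[-0.4,0.05,0],0],[-1,[-0.5,0.05,0],0],[-1,[-0.6,0.05,0],0],[-1,[-0.7,0.05,0],0],[-1,[-0.8,0.05,0],0]]' >/dev/null; python3 chk.py 9 &&
python3 -m creep '[[-1,[-0.1,0,0],0],[-1,[-0.2,0,0],0],[-1,[-0.3,0,0],0],[-1,[-0.4,0,0],0],[-1,[-0.5,0,0],0],[-1,[-0.6,0,0],0]]' >/dev/null; python3 chk.py 9
```

```text
t 7.45 cell tcp [-0.5  94.95 46.38] F [-0.2 -0.2  0.5]
t 8.25 cell tcp [ 0.27 86.97 46.83] F [-0.7  2.4  1.4]
t 8.85 cell tcp [ 0.28 80.88 46.78] F [0.4 2.9 1.7]
```

Contact is now felt at 3 N, which matches the plate's sliding friction. I'll keep pushing and slow down as it gets near the pack.

```bash
python3 -m creep '[[-1,[-0.1,0,0],0],[-1,[-0.2,0,0],0],[-1,[-0.3,0,0],0],[-1,[-0.4,0,0],0],[-1,[-0.5,0,0],0],[-1,[-0.6,0,0],0],[-1,[-0.7,0,0],0],[-1,[-0.8,0,0],0]]' >/dev/null; python3 chk.py 6 &&
python3 -m creep '[[-1,[-0.03,0,0],0],[-1,[-0.06,0,0],0],[-1,[-0.09,0,0],0],[-1,[-0.12,0,0],0]]' >/dev/null; python3 chk.py 6 &&
python3 -m creep '[[-1,[-0.03,0,0],0],[-1,[-0.06,0,0],0]]' >/dev/null; python3 chk.py 6 &&
python3 -m creep '[[-1,[-0.03,0,0],0],[-1,[-0.06,0,0],0]]' >/dev/null; python3 chk.py 6 &&
python3 -m creep '[[-1,[-0.03,0,0],0],[-1,[-0.06,0,0],0]]' >/dev/null; python3 chk.py 6 &&
python3 -m creep '[[-1,[-0.02,0,0],0],[-1,[-0.04,0,0],0]]' >/dev/null; python3 chk.py 6 &&
python3 -m creep '[[-1,[-0.02,0,0],0],[-1,[-0.04,0,0],0]]' >/dev/null; python3 chk.py 6 &&
python3 -m creep '[[-1,[-0.02,0,0],0],[-1,[-0.04,0,0],0]]' >/dev/null; python3 chk.py 6 &&
python3 -m creep '[[-1,[-0.02,0,0],0],[-1,[-0.04,0,0],0]]' >/dev/null; python3 chk.py 6 &&
python3 -m creep '[[-1,[-0.02,0,0],0],[-1,[-0.04,0,0],0]]' >/dev/null; python3 chk.py 6 &&
python3 -m creep '[[-1,[-0.02,0,0],0],[-1,[-0.04,0,0],0]]' >/dev/null; python3 chk.py 6 &&
python3 -m creep '[[-1,[-0.02,0,0],0],[-1,[-0.04,0,0],0]]' >/dev/null; python3 chk.py 6
```

```text
t 9.65 cell tcp [ 0.26 72.88 46.75] F [0.2 3.  2.1]
t 10.05 cell tcp [ 0.29 71.75 46.76] F [0.8 2.6 1.5]
t 10.25 cell tcp [ 0.24 71.16 46.75] F [-0.5  2.5  1.2]
t 10.45 cell tcp [ 0.23 70.56 46.72] F [0.3 3.  1.8]
t 10.65 cell tcp [ 0.26 69.92 46.75] F [1.2 1.9 2. ]
t 10.85 cell tcp [ 0.26 69.54 46.76] F [-0.8  1.6  1.2]
t 11.05 cell tcp [ 0.27 69.15 46.74] F [0.2 2.7 1.6]
t 11.25 cell tcp [ 0.25 68.75 46.76] F [0.4 3.  1.7]
t 11.45 cell tcp [ 0.25 68.35 46.74] F [0.3 2.  0.5]
t 11.65 cell tcp [ 0.26 67.96 46.74] F [0.1 3.  1.3]
t 11.85 cell tcp [ 0.26 67.54 46.74] F [0.2 2.2 0.9]
t 12.05 cell tcp [ 0.26 67.14 46.74] F [1.  1.5 1.1]
```

```bash

python3 -m creep '[[-1,[-0.015,0,0],0],[-1,[-0.03,0,0],0]]' >/dev/null; python3 chk.py 6 &&
python3 -m creep '[[-1,[-0.015,0,0],0],[-1,[-0.03,0,0],0]]' >/dev/null; python3 chk.py 6 &&
python3 -m creep '[[-1,[-0.015,0,0],0],[-1,[-0.03,0,0],0]]' >/dev/null; python3 chk.py 6 &&
python3 -m creep '[[-1,[-0.015,0,0],0],[-1,[-0.03,0,0],0]]' >/dev/null; python3 chk.py 6 &&
python3 -m creep '[[-1,[-0.015,0,0],0],[-1,[-0.03,0,0],0]]' >/dev/null; python3 chk.py 6 &&
python3 -m creep '[[-1,[-0.015,0,0],0],[-1,[-0.03,0,0],0]]' >/dev/null; python3 chk.py 6 &&
python3 -m creep '[[-1,[-0.015,0,0],0],[-1,[-0.03,0,0],0]]' >/dev/null; python3 chk.py 6 &&
python3 -m creep '[[-1,[-0.015,0,0],0],[-1,[-0.03,0,0],0]]' >/dev/null; python3 chk.py 6 &&
python3 -m creep '[[-1,[-0.015,0,0],0],[-1,[-0.03,0,0],0]]' >/dev/null; python3 chk.py 6 &&
python3 -m creep '[[-1,[-0.015,0,0],0],[-1,[-0.03,0,0],0]]' >/dev/null; python3 chk.py 6 &&
python3 -m creep '[[-1,[-0.015,0,0],0],[-1,[-0.03,0,0],0]]' >/dev/null; python3 chk.py 6 &&
python3 -m creep '[[-1,[-0.015,0,0],0],[-1,[-0.03,0,0],0]]' >/dev/null; python3 chk.py 6 &&
python3 -m creep '[[-1,[-0.015,0,0],0],[-1,[-0.03,0,0],0]]' >/dev/null; python3 chk.py 6 &&
python3 -m creep '[[-1,[-0.015,0,0],0],[-1,[-0.03,0,0],0]]' >/dev/null; python3 chk.py 6 &&
python3 -m creep '[[-1,[-0.015,0,0],0],[-1,[-0.03,0,0],0]]' >/dev/null; python3 chk.py 6
```

```text
t 12.25 cell tcp [ 0.23 66.85 46.72] F [0.8 2.9 1.8]
t 12.45 cell tcp [ 0.27 66.57 46.75] F [-0.3  3.1  1.2]
t 12.65 cell tcp [ 0.26 66.27 46.77] F [0.6 2.8 1.4]
t 12.85 cell tcp [ 0.24 65.94 46.73] F [0.2 2.9 1.8]
t 13.05 cell tcp [ 0.25 65.64 46.75] F [0.2 2.2 1.1]
t 13.25 cell tcp [ 0.25 65.34 46.73] F [1.2 1.5 1. ]
t 13.45 cell tcp [ 0.25 65.06 46.74] F [-0.7  3.   2. ]
t 13.65 cell tcp [ 0.26 64.76 46.74] F [0.1 2.3 0.6]
t 13.85 cell tcp [ 0.25 64.45 46.73] F [-0.3  2.5  0.3]
t 14.05 cell tcp [ 0.27 64.15 46.75] F [-0.   3.4  2. ]
t 14.25 cell tcp [ 0.27 63.84 46.75] F [-0.2  2.3  1.1]
t 14.45 cell tcp [ 0.28 63.55 46.75] F [-0.2  2.2  0.3]
t 14.65 cell tcp [ 0.27 63.22 46.75] F [0.  2.3 1.4]
t 14.85 cell tcp [ 0.26 62.95 46.75] F [-0.   2.5  2.2]
t 15.05 cell tcp [ 0.26 62.65 46.74] F [0.3 1.5 1.9]
```

```bash

python3 -m creep '[[-1,[-0.015,0,0],0],[-1,[-0.03,0,0],0]]' >/dev/null; python3 chk.py 6 &&
python3 -m creep '[[-1,[-0.015,0,0],0],[-1,[-0.03,0,0],0]]' >/dev/null; python3 chk.py 6 &&
python3 -m creep '[[-1,[-0.015,0,0],0],[-1,[-0.03,0,0],0]]' >/dev/null; python3 chk.py 6 &&
python3 -m creep '[[-1,[-0.015,0,0],0],[-1,[-0.03,0,0],0]]' >/dev/null; python3 chk.py 6 &&
python3 -m creep '[[-1,[-0.015,0,0],0],[-1,[-0.03,0,0],0]]' >/dev/null; python3 chk.py 6 &&
python3 -m creep '[[-1,[-0.015,0,0],0],[-1,[-0.03,0,0],0]]' >/dev/null; python3 chk.py 6 &&
python3 -m creep '[[-1,[-0.015,0,0],0],[-1,[-0.03,0,0],0]]' >/dev/null; python3 chk.py 6 &&
python3 -m creep '[[-1,[-0.015,0,0],0],[-1,[-0.03,0,0],0]]' >/dev/null; python3 chk.py 6 &&
python3 -m creep '[[-1,[-0.015,0,0],0],[-1,[-0.03,0,0],0]]' >/dev/null; python3 chk.py 6 &&
python3 -m creep '[[-1,[-0.015,0,0],0],[-1,[-0.03,0,0],0]]' >/dev/null; python3 chk.py 6 &&
python3 -m creep '[[-1,[-0.015,0,0],0],[-1,[-0.03,0,0],0]]' >/dev/null; python3 chk.py 6 &&
python3 -m creep '[[-1,[-0.015,0,0],0],[-1,[-0.03,0,0],0]]' >/dev/null; python3 chk.py 6
```

```text
t 15.25 cell tcp [ 0.3  62.36 46.77] F [0.4 2.5 2.5]
t 15.45 cell tcp [ 0.25 62.05 46.74] F [-0.1  2.3  2.2]
t 15.65 cell tcp [ 0.25 61.73 46.73] F [0.2 1.5 0.9]
t 15.85 cell tcp [ 0.26 61.47 46.75] F [0.1 3.2 2. ]
t 16.05 cell tcp [ 0.26 61.15 46.74] F [0.5 1.8 1. ]
t 16.25 cell tcp [ 0.26 60.85 46.74] F [0.2 2.9 1.4]
t 16.45 cell tcp [ 0.26 60.54 46.73] F [-0.   2.8  1.5]
t 16.65 cell tcp [ 0.25 60.26 46.75] F [-0.9  3.3  2.7]
t 16.85 cell tcp [ 0.26 59.95 46.74] F [-0.5  1.4  0.8]
t 17.05 cell tcp [ 0.27 59.63 46.77] F [0.8 2.5 1.9]
t 17.25 cell tcp [ 0.28 59.33 46.75] F [-0.6  3.7  0.9]
t 17.45 cell tcp [ 0.27 59.05 46.76] F [0.3 3.  1.4]
```

```bash

python3 -m creep '[[-1,[-0.015,0,0],0],[-1,[-0.03,0,0],0]]' >/dev/null; python3 chk.py 6 &&
python3 -m creep '[[-1,[-0.015,0,0],0],[-1,[-0.03,0,0],0]]' >/dev/null; python3 chk.py 6 &&
python3 -m creep '[[-1,[-0.015,0,0],0],[-1,[-0.03,0,0],0]]' >/dev/null; python3 chk.py 6 &&
python3 -m creep '[[-1,[-0.015,0,0],0],[-1,[-0.03,0,0],0]]' >/dev/null; python3 chk.py 6 &&
python3 -m creep '[[-1,[-0.015,0,0],0],[-1,[-0.03,0,0],0]]' >/dev/null; python3 chk.py 6 &&
python3 -m creep '[[-1,[-0.015,0,0],0],[-1,[-0.03,0,0],0]]' >/dev/null; python3 chk.py 6 &&
python3 -m creep '[[-1,[-0.015,0,0],0],[-1,[-0.03,0,0],0]]' >/dev/null; python3 chk.py 6 &&
python3 -m creep '[[-1,[-0.015,0,0],0],[-1,[-0.03,0,0],0]]' >/dev/null; python3 chk.py 6 &&
python3 -m creep '[[-1,[-0.015,0,0],0],[-1,[-0.03,0,0],0]]' >/dev/null; python3 chk.py 6 &&
python3 -m creep '[[-1,[-0.015,0,0],0],[-1,[-0.03,0,0],0]]' >/dev/null; python3 chk.py 6 &&
python3 -m creep '[[-1,[-0.015,0,0],0],[-1,[-0.03,0,0],0]]' >/dev/null; python3 chk.py 6 &&
python3 -m creep '[[-1,[-0.015,0,0],0],[-1,[-0.03,0,0],0]]' >/dev/null; python3 chk.py 6 &&
python3 -m creep '[[-1,[-0.015,0,0],0],[-1,[-0.03,0,0],0]]' >/dev/null; python3 chk.py 6 &&
python3 -m creep '[[-1,[-0.015,0,0],0],[-1,[-0.03,0,0],0]]' >/dev/null; python3 chk.py 6 &&
python3 -m creep '[[-1,[-0.015,0,0],0],[-1,[-0.03,0,0],0]]' >/dev/null; python3 chk.py 6
```

```text
t 17.65 cell tcp [ 0.26 58.74 46.74] F [-0.4  2.5  1. ]
t 17.85 cell tcp [ 0.27 58.44 46.75] F [0.1 2.5 1.5]
t 18.05 cell tcp [ 0.28 58.15 46.74] F [-0.7  2.8  1.5]
t 18.25 cell tcp [ 0.29 57.83 46.76] F [0.9 2.4 1.5]
t 18.45 cell tcp [ 0.27 57.54 46.75] F [-0.5  2.1  1.3]
t 18.65 cell tcp [ 0.27 57.24 46.75] F [0.1 1.8 1.3]
t 18.85 cell tcp [ 0.3  56.95 46.77] F [-0.9  2.1  1.2]
t 19.05 cell tcp [ 0.28 56.65 46.75] F [-0.2  2.2  0.6]
t 19.25 cell tcp [ 0.25 56.32 46.72] F [-0.7  3.4  1.2]
t 19.45 cell tcp [ 0.29 56.05 46.77] F [-0.9  2.9  2.5]
t 19.65 cell tcp [ 0.26 55.73 46.71] F [-0.5  2.5  2.4]
t 19.85 cell tcp [ 0.29 55.46 46.76] F [-1.3  2.1  1.1]
t 20.05 cell tcp [ 0.27 55.18 46.74] F [-0.9  2.8  2. ]
t 20.25 cell tcp [ 0.26 54.86 46.73] F [-0.1  2.2  1.4]
t 20.45 cell tcp [ 0.25 54.56 46.73] F [-0.5  2.8  1.5]
```

```bash

python3 -m creep '[[-1,[-0.015,0,0],0],[-1,[-0.03,0,0],0]]' >/dev/null; python3 chk.py 6 &&
python3 -m creep '[[-1,[-0.015,0,0],0],[-1,[-0.03,0,0],0]]' >/dev/null; python3 chk.py 6 &&
python3 -m creep '[[-1,[-0.015,0,0],0],[-1,[-0.03,0,0],0]]' >/dev/null; python3 chk.py 6 &&
python3 -m creep '[[-1,[-0.015,0,0],0],[-1,[-0.03,0,0],0]]' >/dev/null; python3 chk.py 6 &&
python3 -m creep '[[-1,[-0.015,0,0],0],[-1,[-0.03,0,0],0]]' >/dev/null; python3 chk.py 6 &&
python3 -m creep '[[-1,[-0.015,0,0],0],[-1,[-0.03,0,0],0]]' >/dev/null; python3 chk.py 6 &&
python3 -m creep '[[-1,[-0.015,0,0],0],[-1,[-0.03,0,0],0]]' >/dev/null; python3 chk.py 6 &&
python3 -m creep '[[-1,[-0.015,0,0],0],[-1,[-0.03,0,0],0]]' >/dev/null; python3 chk.py 6 &&
python3 -m creep '[[-1,[-0.015,0,0],0],[-1,[-0.03,0,0],0]]' >/dev/null; python3 chk.py 6 &&
python3 -m creep '[[-1,[-0.015,0,0],0],[-1,[-0.03,0,0],0]]' >/dev/null; python3 chk.py 6 &&
python3 -m creep '[[-1,[-0.015,0,0],0],[-1,[-0.03,0,0],0]]' >/dev/null; python3 chk.py 6 &&
python3 -m creep '[[-1,[-0.015,0,0],0],[-1,[-0.03,0,0],0]]' >/dev/null; python3 chk.py 6
```

```text
t 20.65 cell tcp [ 0.28 54.26 46.75] F [-1.5  2.3  1.9]
t 20.85 cell tcp [ 0.31 53.97 46.75] F [-0.6  2.5  1.8]
t 21.05 cell tcp [ 0.25 53.77 46.72] F [-0.7  3.9  2. ]
t 21.25 cell tcp [ 0.27 53.65 46.75] F [-1.6  6.9  1.1]
t 21.25 cell tcp [ 0.27 53.65 46.75] F [-1.6  6.9  1.1]
t 21.25 cell tcp [ 0.27 53.65 46.75] F [-1.6  6.9  1.1]
t 21.25 cell tcp [ 0.27 53.65 46.75] F [-1.6  6.9  1.1]
t 21.25 cell tcp [ 0.27 53.65 46.75] F [-1.6  6.9  1.1]
t 21.25 cell tcp [ 0.27 53.65 46.75] F [-1.6  6.9  1.1]
t 21.25 cell tcp [ 0.27 53.65 46.75] F [-1.6  6.9  1.1]
t 21.25 cell tcp [ 0.27 53.65 46.75] F [-1.6  6.9  1.1]
t 21.25 cell tcp [ 0.27 53.65 46.75] F [-1.6  6.9  1.1]
```

The plate now bears on the pack, with the force rising from 3 to 7 N. I'll press to about 13 N and hold.

```bash
python3 -m creep '[[-1,[-0.015,0,0],0],[-1,[-0.03,0,0],0],[-1,[-0.03,0,0],0]]' >/dev/null; python3 chk.py 14 &&
python3 -m creep '[[-1,[-0.015,0,0],0],[-1,[-0.03,0,0],0],[-1,[-0.03,0,0],0]]' >/dev/null; python3 chk.py 14
```

```text
t 21.55 cell tcp [ 0.3  53.57 46.77] F [-0.5  7.7  2.2]
t 21.85 cell tcp [ 0.28 53.48 46.77] F [-0.8  9.5  0.3]
```

```bash
python3 -m creep '[[-1,[0.3,0,0],0],[-1,[1,0,-0.5],0],[-1,[1,0,-5],0],[-1,[1,0,-10],0],[-1,[-0.5,0,-15],0],[-1,[-4,0,-15.5],0],[-1,[-8,0,-15.5],0],[-1,[-12,0,-15.5],0],[-1,[-13.4,0,-15.5],0],[-1,[-13.4,0,-15.5],0]]' >/dev/null; python3 chk.py 7 &&
python3 -m creep '[[-1,[0,0,3],0],[-1,[0,0,5],0],[-1,[0,0,6],0],[-1,[0,0,6],0],[-1,[0,0,6],0]]' >/dev/null; python3 chk.py 7
python3 -c "
from cell import manip;import cv2
cv2.imwrite('pics/s5.png',manip.camera('side')[:,:,::-1])"
```

```text
t 22.85 cell tcp [  0.46 -82.36 201.86] F [-1.4  0.4 -0. ]
t 23.35 cell tcp [  1.02 -80.75 142.63] F [ 0.  -0.3  0.2]
```

```bash
python3 -m creep '[[-1,[0.3,-0.08,0],0],[-1,[0.6,-0.08,0],0],[-1,[0.9,-0.08,0],0],[-1,[1.2,-0.08,0],0],[-1,[1.5,-0.08,-0.1],0],[-1,[1.8,-0.08,-0.2],0],[-1,[2.1,-0.08,-0.25],0],[-1,[2.4,-0.08,-0.3],0],[-1,[2.7,-0.08,-0.4],0],[-1,[3,-0.08,-0.45],0]]' >/dev/null; python3 chk.py 6 &&
python3 -m creep '[[-1,[0.2,0,-0.03],0],[-1,[0.4,0,-0.06],0],[-1,[0.6,0,-0.09],0],[-1,[0.8,0,-0.1],0],[-1,[1,0,-0.1],0],[-1,[1.2,0,-0.1],0],[-1,[1.4,0,-0.1],0],[-1,[1.6,0,-0.1],0],[-1,[1.7,0,-0.1],0],[-1,[1.7,0,-0.1],0]]' >/dev/null; python3 chk.py 6
python3 -c "
from cell import manip;import cv2
cv2.imwrite('pics/s6.png',manip.camera('side')[:,:,::-1])"; python3 shot.py w6
python3 - <<'E'
import cv2,numpy as np
a,b=[cv2.imread(f'pics/{n}.png')[250:335,250:335] for n in('s5','s6')]
w=cv2.imread('pics/w6.png')
o=np.hstack([cv2.resize(a,(400,400)),cv2.resize(b,(400,400))]);cv2.imwrite('pics/v6.png',o)
E
```

```text
t 24.40 cell tcp [ -0.3  -50.99 146.33] F [-0.3  0.   0.2]
t 25.40 cell tcp [ -0.33 -34.13 147.25] F [ 0.3 -0.7 -0.1]
25.5 [ 462.44134085 -137.15501652  147.25208694] [3.14156490e+00 2.38990861e-05 1.38070467e+00] [-0.51949345 -0.52358306 -0.33236041] [476.28853862 -62.17880712 349.03103842]
```

```bash
python3 - <<'E'
import cv2,numpy as np,pickle
from h import *
p=pickle.load(open('pics/w6.pkl','rb'));th=np.radians(-11)
W=lambda x,y,z:[469.3+x*np.cos(th)-y*np.sin(th),-103.6+x*np.sin(th)+y*np.cos(th),z]
for q in [(0,42,77.5),(0,-25,167),(0,-59,161),(0,20,80)]: print(q,project('w',W(*q),p)[0].round(),project('side',W(*q))[0].round())
b=cv2.imread('pics/s6.png')[240:340,250:350]; w=cv2.imread('pics/w6.png')[60:360,220:420]
o=np.hstack([cv2.resize(w,(400,600),interpolation=cv2.INTER_CUBIC),cv2.copyMakeBorder(cv2.resize(b,(400,400),interpolation=cv2.INTER_CUBIC),0,200,0,0,cv2.BORDER_CONSTANT)]);cv2.imwrite('pics/v7.png',o)
E
```

```text
(0, 42, 77.5) [319. 128.] [296. 298.]
(0, -25, 167) [320. 272.] [285. 276.]
(0, -59, 161) [319. 330.] [280. 293.]
(0, 20, 80) [319. 162.] [294. 305.]
```

View pics/v7.png

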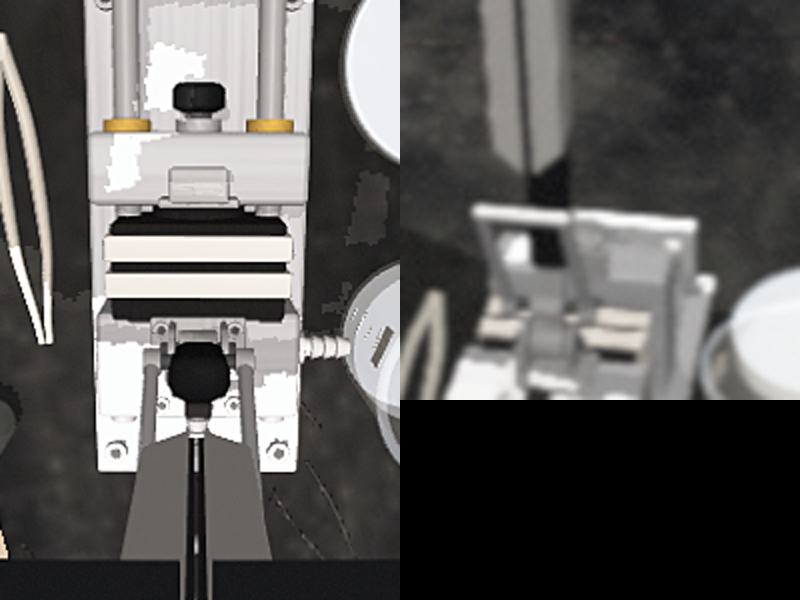

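The bar is still thrown back at image (281,292), so the finger passed over it. Both viewing rays also fit an 8 mm half-thickness with tips about 21 mm above the reported TCP. I'll go back and repeat the sweep lower.

```bash
python3 -m creep '[[-1,[0,0,-1],0],[-1,[-2.5,0,-1],0],[-1,[-4.7,0,-1],0],[-1,[-4.8,0,-1],0],[-1,[-4.8,0,0],0],[-1,[-4.8,0,1.3],0],[-1,[-4.8,0,1.3],0]]' >/dev/null; python3 chk.py 7 &&
python3 -m creep '[[-1,[0.3,0,0],0],[-1,[0.6,0,0],0],[-1,[0.9,0,0],0],[-1,[1.2,0,0],0],[-1,[1.5,0,-0.1],0],[-1,[1.8,0,-0.2],0],[-1,[2.1,0,-0.25],0],[-1,[2.4,0,-0.3],0],[-1,[2.7,0,-0.4],0],[-1,[3,0,-0.45],0]]' >/dev/null; python3 chk.py 6
cat > bar.py <<'E'
from h import *
# bright loop-bar row profile in the side picture, expected rows: back 293, upright 276, hooked 298
s=cv2.cvtColor(manip.camera('side'),cv2.COLOR_RGB2GRAY).astype(int); o=cv2.imread('pics/s5.png',0).astype(int)
for v in range(264,306,2): print(v,s[v,266:300:3],(s-o)[v,266:300:3])
E
python3 bar.py
```

```text
t 26.20 cell tcp [ -1.27 -81.27 132.06] F [-0.3  0.2  0.6]
t 27.20 cell tcp [ -0.33 -51.97 138.81] F [-0.4 -0.6  0.2]
264 [ 77 144 148 134  98 147 148 106  79  75  73  65] [-71  -1  82 -10 -51   3  47  35  11   1   1  -1]
266 [ 78 145 149 136  87 147 148 108  84  70  74  62] [-68  -1  83  -6 -61   1  48  30   8  -3   2  -1]
268 [ 73 135 147 139  79 147 147 111  78  54  58  52] [-75 -11  79  -5 -69   0  45  31   8  -1  -2   2]
270 [ 64 123 147 140  79 146 148 115  76  52  61  51] [-86 -25  74  -3 -68   1  48  35  13  -3   1  -2]
272 [ 60 119 146 143  74 145 147 117  78  59  56  53] [-87 -28  74   3 -73   1  47  33  17   3  -1  -1]
274 [ 62 115 147 141  72 145 148 121  78  55  52  53] [-83 -31  65   0 -75   0  46  41  17   3   0  -2]
276 [ 60 119 148 141  71 145 148 123  80  52  49  48] [-88 -28  58   7 -78   1  46  55  26  -3  -3   0]
278 [ 64 119 148 144  69 147 149 129  74  53  58  46] [-84 -28  49  16 -76   3  45  89  43  -3   3   0]
280 [ 59 106 147 146  70 144 148 132  76  50  55  45] [-88 -43  41  27 -78  -1  42  88  51   0   4  -1]
282 [ 62  90 146 145  71 143 148 132 116 116  
[... 513 characters left out ...]
2 107 133 149] [-95 -99 -36  51 -57  -8  25 -32 -49 -49 -19   1]
294 [ 53  52  83 122  96 126  60  20  21 108 225 250] [ -82  -96  -52   40  -50  -21  -47 -128 -132 -130  -24    0]
296 [ 54  50  73 112  63  62  25  17  19 104 146 186] [-71 -97 -66  32 -84 -86 -84 -69 -99 -44 -24   1]
298 [ 50  53  63 117 131  85  24  18  18 104 134 156] [-68 -93 -78  44 -16 -63 -79  -7 -68 -29 -25  -2]
300 [ 54  53  61 121 176 150  18  17  21 109 131 155] [-36 -93 -82  50  28   2 -69   0 -53 -11 -33  -1]
302 [ 57  60  66 120 192 220  23  17  21 111 123 135] [  2 -50 -77  52  46  83 -15  -1 -30   0 -26  -4]
304 [ 55  61  93 124 226 235  27  22  23 113 118 134] [ -3  -4 -31  46  74  91   5   2 -13   8  -9   0]
```

The bar has moved up (row 294 to 283), so the finger has it. Continuing past upright.

```bash
python3 -m creep '[[-1,[0.2,0,-0.02],0],[-1,[0.4,0,-0.04],0],[-1,[0.6,0,-0.05],0],[-1,[0.8,0,-0.06],0],[-1,[1,0,-0.08],0],[-1,[1.2,0,-0.1],0],[-1,[1.4,0,-0.1],0],[-1,[1.6,0,-0.1],0],[-1,[1.75,0,-0.1],0],[-1,[1.9,0,-0.1],0],[-1,[1.9,0,-0.1],0],[-1,[1.9,0,-0.1],0]]' >/dev/null; python3 chk.py 6
python3 bar.py | awk '$1%4==0'; python3 shot.py w8
python3 - <<'E'
import cv2
g=cv2.imread('pics/w8.png',0);h=cv2.imread('pics/w6.png',0)
for v in range(112,180,4): print(v,g[v,285:356:5],h[v,285:356:5])
E
```

```text
t 28.45 cell tcp [ -0.36 -33.24 139.75] F [-0.7 -0.4 -0. ]
264 [ 80  71 123 147 144  76 146 148 114  84  71  67] [-68 -74  57   3  -5 -68  45  77  46  10  -1   1]
268 [ 76  67 114 147 145  72 146 148 123  72  57  52] [-72 -79  46   3  -3 -75  44  68  53  17  -3   2]
272 [ 60  57  93 148 146  74 143 149 128 108 100  57] [-87 -90  21   8  -1 -70  43  65  67  52  43   3]
276 [ 61  63  84 147 145  75 142 148 132  84 128  63] [-87 -84  -6  13  -4 -69  40  80  78  29  76  15]
280 [ 63  61  82 146 146  81 142 147 114  53 127  61] [-84 -88 -24  27  -2 -64  36 103  89   3  76  15]
284 [ 58  56  58 105 142  94 138 119  32  49 129  59] [-87 -92 -56 -10  -6 -55  28  77   7   2  79  15]
288 [ 51  48  57 101 104  50  32  18  19  51 127  68] [ -91 -101  -66   -8  -42  -99  -79  -34   -1    3   79   11]
292 [ 50  49  51  99 104  43  23  22  21 124 136 145] [ -95  -98  -82    7  -45 -104  -83  -61  -50  -32  -16   -3]
296 [ 54  52  53 101 105  42  21  24  22 125 134 159] [ -71  -95  -86   21  -42 -106  -88  -62  -96  -23  -36  -26]
300 [ 53  54  51 132 177 224  23  20  25 135 133 151] [-37 -92 -92  6
[... 1718 characters left out ...]
16 216]
156 [254 214 213 214 195 202 202 204 215 214 218 217 215 216 215] [211 212 211 212 188 208 211 220 214 216 216 209 212 210 211]
160 [208 212 212 165 197 194 197 197 200 198 131 214 211 209 211] [180 179 178 199 175 182 184 185 189 195 198 182 183 184 183]
164 [114 117 126 196 206 204 176 214 209 174 200 140 124 132 128] [169 125 214  21  21  18  18  18  21  21  22  13 198 142 172]
168 [162  36   6  24  27  28  27  27  27  26  25  17   3 155 178] [ 8 10 15 23 35 31 35 34 39 31 29 18 15 47 56]
172 [17 18 16 16 15 10 13 10 14 16 18 18 19 16 14] [33 33 32 30 30 31 29 30 29 30 29 28 30 31 29]
176 [38 35 35 33 31 32 33 33 33 32 36 34 34 36 36] [24 23 25 24 21 20 23 23 24 24 25 27 25 27 28]
```

```bash
python3 -m creep '[[-1,[0.1,0,0],0],[-1,[0.2,0,0],0],[-1,[0.3,0,0],0],[-1,[0.3,0,0],0],[-1,[0.3,0,0],0]]' >/dev/null; python3 chk.py 6
python3 bar.py | awk '$1%4==0'|cut -c1-55
```

```text
t 29.05 cell tcp [ -0.34 -30.21 139.76] F [-0.1  0.2  0.7]
264 [ 78  72  91 147 146  66 142 150 131  85  71  68] [
268 [ 72  67  84 147 146  74 142 148 123  83  56  51] [
272 [ 57  57  85 148 147  83 142 148 128  86  57  54] [
276 [ 61  62  76 143 146  97 140 148 130 108  98  84] [
280 [ 60  61  69 127 147 108 126 146 124  91 107 115] [
284 [ 56  58  57  57  87 106 115  87  18  48  49  47] [
288 [47 48 58 59 62 52 19 15 23 53 48 62] [ -95 -101  -
292 [ 52  49  51  50  54  59  19  21  24 112 109 133] [
296 [ 52  54  53  60  59 120  23  23  19 129 145 155] [
300 [ 52  55  50 160 208 140  17  23  20 139 161 169] [
304 [ 35  44  96 182 174 132  21  19  26 120 129 166] [
```

```bash
python3 -m creep '[[-1,[0,0,0],0],[-1,[0,0,-0.5],0],[-1,[0,0,-1],0],[-1,[0,0,-2],0],[-1,[0,0,-2],0]]' >/dev/null; python3 chk.py 6
python3 shot.py w9
python3 - <<'E'
from h import *
import pickle
p=pickle.load(open('pics/w9.pkl','rb'));th=np.radians(-11)
W=lambda x,y,z:[469.3+x*np.cos(th)-y*np.sin(th),-103.6+x*np.sin(th)+y*np.cos(th),z]
for q in [(-17,42,77.5),(17,42,77.5),(0,38,77.5),(0,44,90.5),(-15,0,88),(15,0,88)]: print(q,project('w',W(*q),p)[0].round())
g=cv2.imread('pics/w9.png',0)
for v in range(110,215,3): print(v,g[v,285:356:4])
E
```

```text
t 29.60 cell tcp [  0.32 -30.35 161.41] F [ 0.3 -0.4 -0.8]
29.65 [ 463.57675346 -133.35976831  160.64217709] [3.13994252e+00 2.76762228e-04 1.38070722e+00] [0.09687597 0.24735741 0.1253354 ] [477.22697703 -58.35962132 363.17802458]
(-17, 42, 77.5) [293. 133.]
(17, 42, 77.5) [343. 133.]
(0, 38, 77.5) [318. 139.]
(0, 44, 90.5) [318. 131.]
(-15, 0, 88) [296. 196.]
(15, 0, 88) [340. 196.]
110 [241 137 254 252 252 172  33  39  33  29  22   0 218 214 218 225 169 200]
113 [169 135 255 252 252 157  34  47  37  31  23   0 217 213 216 207 170 197]
116 [225 132 197 252 253  96  35  51  40  32  25   0 217 212 216 192 169 195]
119 [252 132 247 221 255 121  10  19  22  18  12  25 217 212 214 185 169 195]
122 [247 136 183 216 217 213 184  60  81  66 174 187 218 211 216 175 171 192]
125 [184 147 126 217 217 214 141 155 193 173 154 202 216 209 106 138 160 186]
128 [183 155 115 221 216 214 137 184 205 185 150 216 214 209  88 154 185 187]
131 [ 94  91  87 128 141 137  99 113 123 113  98 122 139 135  78  99 114 115]
134 [254 227 155 175 175 174 175 174 174 174 175 173 172 172 165 203 202 201]
137 [252 2
[... 1317 characters left out ...]
88 [237 237 149 175 224 239 238 238 238 238 239 238 239 144 177 241 239 239]
191 [245 245 135 175 230 246 245 245 246 245 245 246 246 145 177 248 245 245]
194 [ 27  25 158 178  18  26  27  28  27  28  28  27  28 157 181  19  28  25]
197 [ 21  20 159 178  19  20  18  24  22  22  23  24  21 155 180  21  24  23]
200 [245 246 151 175 232 247 247 247 246 247 247 247 247 145 176 250 248 249]
203 [238 238 150 176 224 239 238 239 238 238 239 239 240 145 176 242 240 240]
206 [236 237 151 174 224 236 237 237 237 237 237 237 237 126 176 240 238 238]
209 [253 252 153 177 235 252 253 252 252 253 253 253 253 148 176 234 253 253]
212 [ 30  31 160 176  24  32  29  29  27  30  32  30  29 157 180  30  31  29]
```

The bar lies at rows 132–139 with plate top showing between it and the lip (row 149), so it is down behind the hook at y≈40. Next is the front of the lever.

```bash
python3 -m creep '[[-1,[0,0,-1],0],[-1,[2,0.0,-1],0],[-1,[4.5,0,-1],0],[-1,[4.5,0,0],0],[-1,[4.5,0,3.3],0],[-1,[4.5,0,3.3],0],[-1,[4.5,0,3.3],0]]' >/dev/null; python3 chk.py 7 &&
python3 -m creep '[[-1,[-0.5,0,0],0],[-1,[-0.9,0,0],0],[-1,[-1.2,0,0],0],[-1,[-1.5,0,0],0],[-1,[-1.8,0,0],0],[-1,[-2.1,0,0],0],[-1,[-2.4,0,0],0],[-1,[-2.7,0,0],0],[-1,[-3,0,0],0],[-1,[-3,0,0],0]]' >/dev/null; python3 chk.py 7
```

```text
t 30.35 cell tcp [ -0.52  14.37 127.11] F [0.2 0.5 0.3]
t 31.35 cell tcp [ -0.43 -15.6  126.69] F [-0.1 -0.1  0.3]
```

```bash
python3 -m creep '[[-1,[-0.4,0,0],0],[-1,[-0.8,0,0],0],[-1,[-1.2,0,0],0],[-1,[-1.6,0,0.05],0],[-1,[-2,0,0.1],0],[-1,[-2.4,0,0.18],0],[-1,[-2.4,0,0.18],0]]' >/dev/null; python3 chk.py 12 &&
python3 -m creep '[[-1,[-0.2,0,0.06],0],[-1,[-0.4,0,0.13],0],[-1,[-0.6,0,0.2],0],[-1,[-0.8,0,0.28],0],[-1,[-1.0,0,0.36],0],[-1,[-1.12,0,0.4],0],[-1,[-1.12,0,0.4],0]]' >/dev/null; python3 chk.py 14
python3 -c "
from cell import manip;import cv2
cv2.imwrite('pics/s7.png',manip.camera('side')[:,:,::-1])"
```

```text
t 32.05 cell tcp [ -0.36 -39.75 124.83] F [-0.1  0.1  0.1]
t 32.75 cell tcp [ -0.35 -50.5  120.87] F [ 0.2 -0.7  0.3]
```

```bash
cat > lev.py <<'E'
from h import *
th=np.radians(-11)
W=lambda x,y,z:[469.3+x*np.cos(th)-y*np.sin(th),-103.6+x*np.sin(th)+y*np.cos(th),z]
for f in (80,90,100,110,120,130,140,150,160,170,180):
    c,s=np.cos(np.radians(f)),np.sin(np.radians(f)); print(f,[tuple(project('side',W(0,-30+r*c,80+r*s))[0].round(0)) for r in (32,56,80)])
g=cv2.cvtColor(manip.camera('side'),cv2.COLOR_RGB2GRAY)
for v in range(262,360,3): print(v,g[v,268:316:3])
E
python3 lev.py
```

```text
80 [(np.float64(287.0), np.float64(306.0)), (np.float64(287.0), np.float64(292.0)), (np.float64(287.0), np.float64(277.0))]
90 [(np.float64(286.0), np.float64(308.0)), (np.float64(285.0), np.float64(295.0)), (np.float64(285.0), np.float64(282.0))]
100 [(np.float64(285.0), np.float64(311.0)), (np.float64(284.0), np.float64(300.0)), (np.float64(283.0), np.float64(288.0))]
110 [(np.float64(285.0), np.float64(314.0)), (np.float64(283.0), np.float64(305.0)), (np.float64(281.0), np.float64(296.0))]
120 [(np.float64(284.0), np.float64(317.0)), (np.float64(282.0), np.float64(311.0)), (np.float64(279.0), np.float64(305.0))]
130 [(np.float64(284.0), np.float64(321.0)), (np.float64(281.0), np.float64(318.0)), (np.float64(277.0), np.float64(314.0))]
140 [(np.float64(283.0), np.float64(325.0)), (np.float64(280.0), np.float64(325.0)), (np.float64(276.0), np.float64(325.0))]
150 [(np.float64(283.0), np.float64(329.0)), (np.float64(279.0), np.float64(332.0)), (np.float64(275.0), np.float64(335.0))]
160 [(np.float64(283.0), np.float64(332.0)), (np.float64(279.0), np.float64(338.0)), (np.float64(275.0
[... 1882 characters left out ...]

331 [171 172 173 152 124 137 141 144 120 139 135 154 160 151 165 126]
334 [148 148 149 146 141 142 142 143 136 156 143 166 175 173 159 127]
337 [153 154 160 131 128  71  87 141 145 140 150 173 174 174 138 130]
340 [238 237 202 169 122  37  48 140 119 139 157 157 156 156 116 134]
343 [237 240 228 207 185 134 140 152 143 141 156 154 154 151 101 138]
346 [159 157 159 165 169 156 149 156 159 163 163 163 163 151  97 144]
349 [152 152 154 154 154 148 138 137 138 142 137 144 142 131  97 145]
352 [137 155 156 156 155 156 143 137 152 151 148 186 166 131  99 148]
355 [137 152 155 155 157 191 172 152 159 156 153 107 131 131 127 155]
358 [139 153 155 155 167 195 202 152 154 154 154 138 137 134 136 160]
```

The black sleeve is at rows 304–319, matching 120° (expected 305–317), so the lever is following. I'm now going through the loaded range.

```bash
python3 -m creep '[[-1,[-0.18,0,0.09],0],[-1,[-0.35,0,0.18],0],[-1,[-0.53,0,0.28],0],[-1,[-0.7,0,0.38],0],[-1,[-0.87,0,0.48],0],[-1,[-1.03,0,0.59],0]]' >/dev/null; python3 chk.py 18 &&
python3 -m creep '[[-1,[-0.15,0,0.12],0],[-1,[-0.3,0,0.24],0],[-1,[-0.46,0,0.37],0],[-1,[-0.61,0,0.5],0],[-1,[-0.76,0,0.63],0],[-1,[-0.91,0,0.77],0]]' >/dev/null; python3 chk.py 18 &&
python3 -m creep '[[-1,[-0.13,0,0.14],0],[-1,[-0.26,0,0.29],0],[-1,[-0.39,0,0.44],0],[-1,[-0.52,0,0.6],0],[-1,[-0.65,0,0.75],0],[-1,[-0.77,0,0.91],0]]' >/dev/null; python3 chk.py 18
```

```text
t 33.45 cell tcp [ -0.33 -60.68 114.91] F [ 0.3  4.6 -0.1]
t 34.05 cell tcp [ -0.3  -69.6  107.26] F [-0.3  6.8  1.2]
t 34.65 cell tcp [ -0.22 -77.43  98.25] F [-0.3  4.5  1.9]
```

```bash
python3 -m creep '[[-1,[-0.1,0,0.17],0],[-1,[-0.2,0,0.34],0],[-1,[-0.3,0,0.51],0],[-1,[-0.4,0,0.68],0],[-1,[-0.5,0,0.86],0],[-1,[-0.59,0,1.03],0]]' >/dev/null; python3 chk.py 18 &&
python3 -m creep '[[-1,[-0.08,0,0.18],0],[-1,[-0.16,0,0.37],0],[-1,[-0.23,0,0.55],0],[-1,[-0.3,0,0.74],0],[-1,[-0.36,0,0.93],0],[-1,[-0.42,0,1.12],0]]' >/dev/null; python3 chk.py 18; python3 lev.py | awk '$1>300'
```

```text
t 35.25 cell tcp [ -0.24 -83.64  87.78] F [-1.2  3.   1.4]
t 35.85 cell tcp [ -0.31 -87.79  76.5 ] F [-0.3 -0.2  0.9]
301 [148 128 130 148 147 109 158 171 161 163 163 211 194 191 181 167]
304 [147 126 116 146 149 109 127 139 144 138 147 172 232 251 251 250]
307 [147 126 108 146 148 107 117 128 127 129 128 137 169 246 251 251]
310 [148 134  96 147 149 110 120 129 128 130 127 153 162 178 185 220]
313 [146 137  84 150 147 112 118 127 130 131 132 151 135 139 137 141]
316 [147 142  79 146 148 117 213 220 190 167 127 138 124 127 125 133]
319 [146 143  70 148 147 123 173 224 212 215 169 171 215 219 218 143]
322 [147 144  70 148 146 130 136 169 148 162 157 158 146 142 173 136]
325 [148 145  67 144 148 132 132 162 145 101 155 204 214 216 196 137]
328 [148 150  74 142 148 126 121 133 119 137 121  35  51  68 144 135]
331 [148 146  79 142 149 128 120 109 126 169 132 156 159 151 169 133]
334 [149 148  90 140 147 131 110  96 126 154 139 174 176 175 160 126]
337 [149 149 103 136 150 140  86 142 159 140 160 174 176 176 140 128]
340 [153 147 113 124 148 140  50 150 135 141 166 181 182 179 121 131]
343 [173 152 119 117 143  82  90 161 159 154 177 179 179 174 103 137]
346 [135 136  89  84  47  24 123 160 170 177 178 183 181 166  99 143]
349 [127 126  36  22  21  46 132 139 136 138 138 139 142 131  97 144]
352 [135 101  25  23  21  83 136 135 138 136 133 135 141 129  98 149]
355 [139  72  33  30  27 117 138 137 138 138 136 101 126 132 130 157]
358 [134  80  42  40  58 129 134 132 138 135 137 137 137 132 136 161]
```

The force has dropped to nothing, so the lever has snapped over. I'll retract and check it.

```bash
python3 -m creep '[[-1,[0.1,0,-1],0],[-1,[0,0,-4],0],[-1,[0,0,-9],0],[-1,[-2,0,-13],0],[-1,[-2,0,-13],0],[-1,[-2,0,-13],0]]' >/dev/null; python3 chk.py 7
python3 shot.py w10
python3 - <<'E'
from h import *
import pickle
p=pickle.load(open('pics/w10.pkl','rb'));th=np.radians(-11)
W=lambda x,y,z:[469.3+x*np.cos(th)-y*np.sin(th),-103.6+x*np.sin(th)+y*np.cos(th),z]
print('side sleeve end 175/180',[project('side',W(0,-30+80*np.cos(f),80+80*np.sin(f)))[0].round(1) for f in np.radians([170,175,180])])
g=cv2.cvtColor(manip.camera('side'),cv2.COLOR_RGB2GRAY)
for v in range(335,376,3): print(v,g[v,262:300:3])
for q in [(0,29,77.5),(0,33,77.5),(0,31,88)]: print(q,project('w',W(*q),p)[0].round())
w=cv2.imread('pics/w10.png',0); c=project('w',W(0,30,80),p)[0].astype(int)
for v in range(c[1]-24,c[1]+24,2): print(v,w[v,c[0]-36:c[0]+37:4])
E
```

```text
t 36.50 cell tcp [-1.4000e-01 -1.0780e+02  2.0747e+02] F [ 0.1  0.2 -0.8]
36.55 [ 448.25688286 -208.93288787  206.31606499] [-3.14100474e+00 -2.04858929e-04  1.38045836e+00] [ 0.2170551   0.42122459 -0.31882677] [ 462.21909331 -134.32023499  409.22053967]
side sleeve end 175/180 [array([274.8, 353.8]), array([274.9, 358. ]), array([275.2, 361.8])]
335 [ 79 175 176 173 156 134 152 162 149 110 129 143 143]
338 [146 177 178 176 150  93  34  43  82 142 146 141 161]
341 [172 177 177 174 153  50  22  21  46 153 147 145 170]
344 [143 149 157 165 144  21  18  26  77 157 156 166 179]
347 [130 152 138 136  83  24  22  24 110 143 150 157 164]
350 [119  87 128 132  42  27  28  36 129 137 136 134 138]
353 [124 134 135 119  15  23  25  67 137 140 137 137 134]
356 [126 138 139  87  29  36  26 106 137 137 135 138 138]
359 [148 138 135  66  34  32  33 123 126 131 136 137 138]
362 [151 135 137 109  54  45  79 154 128 133 136 135 134]
365 [150 107 120 131 134 130 137 147 130 137 136 137 138]
368 [178 140 137 136 140 136 144 136 136 134 137 136 135]
371 [181 164 156 152 152 154 136 146 151 144 150 140 1
[... 1405 characters left out ...]
14 212 212 214 201 185 211 224 255 252
 252]
52 [215 216 216 219 205 106 191 209 215 212 212 215 201 111 213 215 212 255
 253]
54 [218 219 220 221 204 202 191 210 216 219 216 218 193 171 211 228 219 216
 255]
56 [220 221 220 224 206 208 195 209 210 212 211 211 194 205 210 227 220 220
 218]
58 [219 218 218 221 206 194  92  85  83  83  87  88 103 191 211 225 217 217
 217]
60 [224 224 224 225 207 180 191 195 200 202 202 217 212 216 210 230 223 224
 224]
62 [173 171 171 175 207  55  50  52  50  52  51  51  50  50 207 176 173 171
 173]
64 [ 80  81  80  77 205  86  70  71  69  71  70  69  69  68 206  84  86  87
  88]
66 [ 73  73  73  65 207  84  70  72  72  72  72  72  68  63 207  69  72  71
  72]
```

The sleeve end is at row 362 (expected 361.8 for the closed stop). The bar is hidden under the lip, with only its ends showing beside the hook, and latch resistance was felt before the snap. Handing in.

```bash
python3 -c "
from cell import manip; print(manip.sign_off())"
```

```text
the job is handed in; nothing more can be done
None
```

I handed the job in at about 36.6 s, with the lever on its closed stop, the loop's bar under the hook's lip and the arm clear; the wrist force never read above about 10 N, but I had no direct reading of the pad squeeze, and hand-in gave no verdict.

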